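Hold the hardness probe square on the scribed circle

ROBOT

A 6-joint arm with a two-finger parallel gripper is mounted at the origin on the work surface. World frame = base frame: x ahead of the robot, y to its left, z up, the work surface at z = 0. Lengths are in m, angles in rad, forces in N, time in s.
With the tool pointing down it reaches from about 0.25 to 0.725 m from the base axis. Payload 4 kg.
Tool frame: the origin (TCP) lies at the very end of the fingers, on their centre line; the grasp point (between the pads) lies 19 mm behind it; z points along the fingers, y is the line along which they close (so a half turn about z gives the same grasp; the last joint's range is limited). The gripper opens to 85 mm and grips with 20 to 120 N. Pads are 22 mm wide; open, the fingers measure 114 mm over their backs; the gripper's body (76 mm by 85 mm) begins 54 mm behind the grasp point. The pads swing forward as they close: fully open they stand 13 mm farther back than shut.
Start: joints at [-1.343, 0.241, 0.005, 1.335, 0, 1.571], TCP at [0.113, -0.487, 0.231] pointing down, gripper open.
Joint ranges: [-2.72, 2.72], [-1.05, 1.87], [-1.09, 1.28], [-1.99, 2.15], [-1.42, 1.44], [-3.14, 3.14]. Speed limits (rad/s): [2.79, 2.79, 3.14, 3.14, 3.14, 3.14].

INTERFACE

Orientations are given as a unit quaternion [x, y, z, w].
In Python, from workcell import bot gives the robot as it stands.
- The arm moves only by the tool carry_out, never from a script. Its argument "increments" is one flat list of numbers, 5 for each row, row after row: the finger opening in cm, from 0 to 8.54, then the shift along the tool's x, y, z in cm, then the turn about the tool's z in rad. A call has exactly 5 rows; each row shifts and turns the commanded pose from where the row before left it, along the tool's axes as they then stand; what a row does not reach is not made up. A row lasts 1/8 s, in which the tool goes at most 62.5 mm and 10.7 degrees, less where a joint would pass 70% of its speed; a pose out of reach is approached as far as the arm can. A call with a gripper value outside its range is refused whole. The fingers move at their own pace and stop on an object; the grip force is fixed at half the most. Time passes only in rows, so rows that do not move let the fingers close, or fill a call up. It gives the time, the measured TCP pose, the force, the opening and the grip force at its end, in the units of the state.
- bot.get_obs(): the state, without advancing time (a new reading comes with each control period).
- bot.camera(name): name is "side" or "top" or "wrist"; returns a dict with "pixels" (420x560x3 uint8, blue, green, red), "range_z" (420x560 float32, m along the optical axis (not along the pixel's ray), 0 where there is no reading), "mtx" (3x3 intrinsics, pixels), "eye" and "attitude" of the camera in the world. Camera axes: x right, y down, z forward; pixel columns grow to the right and rows downward; lengths in m; the calibration is good to about 2 mm. A picture is of the moment at which its call begins.
- bot.job_done(): hands the job in; it is judged then, once.
Trained networks look in a picture, given as the dict that the camera call returned (one of the last four; its "shot" number tells which), for a name from the list of things; names that differ only in an ending like _2 or _b are one class to them, and where a whole thing is asked for, a point or a joint stands for the part that bears it (a point fixed in the world has none). Each returns a list of dicts, best first, with "p" (0 to 1); they miss things now and then, are a little off and sometimes report something else, mostly with a low value. They report only what shows in the picture. A call takes as long as a camera call.
- bot.find_in(picture, name): "xyz" ([x, y, z] in m, in the coordinates of the camera as it stood for that picture, good to about 4 mm: the middle of the surface that is visible of it).
- bot.regions_of(picture, name): "mask" (420x560 bool, what is visible of it).
- bot.place_of(picture, name): "xyz" ([x, y, z] in m, in the coordinates of the camera as it stood for that picture, good to about 4 mm: a listed point, or the origin of a listed thing).
The state is a dict: "clock": time; "joint_pos": joint angles; "joint_vel": joint speeds; "tau": joint torques, N m; "eef_pos": TCP position; "tool_rot": TCP orientation; "ft_force": force on the tool from outside, world axes, zero at the start; "ft_torque": the same for the moment, N m; "grip_width": finger opening in m; "grasp_force": force on a finger pad.
Only numpy, scipy, OpenCV 4.12 (cv2) and the standard library are available. Lean on these libraries where they do the work, as an engineer would, in place of code of your own. Each camera call takes 0.05 s, during which the arm holds its last target. There are 200 camera calls.

TASK

Take the spring-footed hardness probe out of its holder and hold it gently against the sloping top face of the steel block, square to that face, with its foot wholly inside the scribed circle and pressed about half-way into the probe and never pushed on the block with more than 15 N. Do not shift the tilting fixture, and leave the can, jar, ring gauge and tap wrench where they are. Finish while holding the probe there, still gripped and still pressed on the circle: do not put it back or let go.

Things in the scene. Friction and masses are not known exactly. Their poses are not given: they have to be found in the camera images.
- probe_center (a point): Loose round hardness probe, about 230 g, upright in its holder: metal barrel 26 mm diameter, 75 mm long, black cap 8 mm tall on top. Point on its axis half-way up the barrel, 37.5 mm above the barrel's lower end, which rests on the holder's top. z from foot to cap; grip at any yaw. Below the barrel a dark nose (16 mm diameter) goes 30 mm down into the hole and the foot sticks out 10 mm more.
- foot_tip (a point): The tip centre of the probe's foot, a flat-ended steel pin 8 mm in diameter that slides along the probe's axis; z runs along the probe from foot to cap. With the foot fully out, the tip lies 77.5 mm below the middle of the barrel.
- foot (a joint): How far the spring foot is pushed into the probe, in m: 0 fully out, 0.008 bottomed. The spring gives 2 N when it starts to move and 1 N more for each mm (about 6 N half-way, 10 N at the bottom); past that it is rigid.
- holder: The fixed grey block, 60 x 60 mm and 50 mm tall, with a 21 mm upright hole through its middle in which the probe stands. Origin at the centre of its underside, z up.
- spot (a point): The centre of the circle scribed on the top face of the steel block: a dark line ring, 21 mm inside and 25 mm outside diameter, with a small centre dot. z points out of the face, square to it; x runs up the slope, y across it.
- block: Machined steel block, 94 mm (up the slope) x 76 x 28 mm thick, clamped on the hinged plate of the fixture, its smooth top face sloping by 9 to 29 degrees. Origin at the middle of the hinge line under the plate's low end, x up the slope, z square to the face; the block spans x 18 to 112 mm, its face is at z 40 mm, the circle's centre at x 75, y -12 mm.
- fixture: Tilting fixture, fixed to the bench: dark steel base 150 x 120 mm, cheeks up to 96 mm high on its long sides. The plate with the block is hinged at its low (-x) end; the hinge is stiff but can be forced. Origin at the centre of the base's underside, z up, x towards the raised end.
- can: A bystander: yellow can, 54 mm diameter, 150 mm tall; origin at the centre of its underside.
- jar: A bystander: amber jar, 56 mm diameter, 70 mm tall; origin at the centre of its underside.
- ring_gauge: A bystander: steel ring lying flat, 64 mm outside and 36 mm inside diameter, 18 mm high; origin at the centre of its underside.
- tap_wrench: A bystander: steel tap wrench lying on the bench, 180 mm long bar along its x with a 22 mm thick middle; origin at the middle of its underside.

How it is judged:
By the outcome, as a careful person would: the job done as asked, in the order asked, and still so for the second after the job is handed in, while the arm keeps its last pose, push and grip.
It also fails if it takes over 45 s, if anything falls off the work surface, if the arm or the gripper's body presses on something with over 40 N, if the wrist force passes 120 N, or if a joint passes its speed limit or range.

## Working session

There is one attempt and no reset: what is moved stays moved. The work goes in short steps, Python scripts to look and compute and a tool call to move; the robot and the scene stay as the last step left them, time stands still between calls to the robot, and variables do not carry over. Pictures are saved under pics/ and viewed, at most 10 in all, crops included, and the job is handed in when it is done.

Besides the shell and the picture viewer there is one more tool, called after "Emit:" by a JSON object that holds its "op" and its "data". carry_out: Moves the arm, as the interface text tells. Its arguments: {"type":"object","properties":{"increments":{"type":"array","items":{"type":"number"}}},"required":["increments"]}

```bash
ls; mkdir -p pics
cat > h.py <<'E'
import numpy as np, cv2
from scipy.spatial.transform import Rotation as R
from workcell import bot
def w(c,p):
    a=np.array(c['attitude'],float)
    M=R.from_quat(a).as_matrix() if a.size==4 else a
    return np.asarray(p)@M.T+np.array(c['eye'])
def cloud(c,m):
    v,u=np.nonzero(m&(c['range_z']>0)); z=c['range_z'][v,u]; K=c['mtx']
    return w(c,np.c_[(u-K[0,2])/K[0,0]*z,(v-K[1,2])/K[1,1]*z,z])
def px(c,P):
    a=np.array(c['attitude'],float); M=R.from_quat(a).as_matrix() if a.size==4 else a
    q=(np.asarray(P)-c['eye'])@M; q=c['mtx']@q; return q[:2]/q[2]
E
python3 - <<'E'
from h import *
np.set_printoptions(precision=4,suppress=True)
ims=[]
for n in ['side','top']:
    c=bot.camera(n); ims.append(c['pixels']); print(n,c['eye'],c['attitude'])
    for t in ['probe_center','holder','spot','block','fixture','can','jar','ring_gauge','tap_wrench']:
        for r in bot.place_of(c,t)[:2]: 
            P=w(c,r['xyz']); print(t,round(r['p'],2),P,px(c,P).round())
    cv2.imwrite(f'pics/{n}1.png',c['pixels'])
print(bot.get_obs())
E
```

```text
pics
side [0.1897 0.9901 0.7472] [-0.1485  0.857  -0.4873  0.0777]
probe_center 0.57 [0.4942 0.1969 0.0836] [264. 263.]
holder 0.91 [0.4893 0.1972 0.0005] [266. 291.]
spot 0.77 [ 0.519  -0.1353  0.0917] [297. 190.]
block 0.97 [ 0.4597 -0.1096  0.033 ] [314. 216.]
fixture 0.78 [ 0.517  -0.1232 -0.0055] [296. 221.]
can 0.96 [ 0.7289  0.274  -0.0006] [160. 289.]
jar 0.97 [ 0.7408 -0.1639  0.0005] [231. 200.]
tap_wrench 0.47 [ 0.5305 -0.4321  0.0016] [319. 173.]
top [ 0.3517 -0.1028  1.2891] [-0.6934  0.7151 -0.0546  0.0692]
probe_center 0.53 [0.4918 0.1978 0.0875] [168. 241.]
holder 0.62 [ 0.4947  0.1957 -0.0008] [178. 244.]
holder 0.54 [ 0.5293 -0.4299  0.0032] [437. 222.]
spot 0.92 [ 0.5165 -0.1377  0.0968] [317. 225.]
block 0.61 [ 0.4612 -0.1099  0.0375] [305. 253.]
fixture 0.76 [ 0.5193 -0.1229 -0.0071] [309. 230.]
fixture 0.23 [ 0.5277 -0.4305  0.0019] [437. 222.]
can 0.9 [0.7261 0.2752 0.0016] [147. 153.]
jar 0.65 [ 0.7431 -0.164   0.0021] [323. 140.]
ring_gauge 0.72 [ 0.3818 -0.0198 -0.0008] [268. 289.]
tap_wrench 0.75 [ 0.5325 -0.4254  0.0027] [435. 220.]
{'clock': 1.0, 'joint_pos': array([-1.343 ,  0.2406,  0.005 ,  1.3352, -0.    ,  1.5708]), 'joint_vel': array([-0.0007, -0.    , -0.0015,  0.0003,  0.0016,  0.0001]), 'tau': array([  0.0012, -37.222 ,  25.2694,   0.0012,   0.    ,  -0.    ]), 'eef_pos': array([ 0.1129, -0.4871,  0.2313]), 'tool_rot': array([ 0.9935,  0.1137, -0.    , -0.    ]), 'ft_force': array([-0.0393,  0.4637,  0.8927]), 'ft_torque': array([-0.0283,  0.0218,  0.0241]), 'grasp_force': 0.0, 'grip_width': 0.08530531895530155}
```

Run:
```python
from h import *
np.set_printoptions(precision=4,suppress=True)
s=cv2.imread('pics/side1.png'); t=cv2.imread('pics/top1.png')
a=cv2.resize(s[130:340,100:380],(400,300)); b=cv2.resize(t[120:330,120:400],(400,300))
cv2.imwrite('pics/both.png',np.hstack([a,b]))
for n in ['side','top']:
    c=bot.camera(n)
    r=bot.regions_of(c,'block')[0]; P=cloud(c,cv2.erode(r['mask'].astype(np.uint8),np.ones((3,3)))>0)
    best=None;rng=np.random.default_rng(0)
    for _ in range(500):
        q=P[rng.choice(len(P),3,False)]; nn=np.cross(q[1]-q[0],q[2]-q[0]); l=np.linalg.norm(nn)
        if l<1e-5: continue
        nn/=l; nn*=np.sign(nn[2])
        if nn[2]<.8: continue
        k=abs((P-q[0])@nn)<.002
        if best is None or k.sum()>best.sum(): best=k
    Q=P[best]; m=Q.mean(0); nn=np.linalg.svd(Q-m)[2][2]; nn*=np.sign(nn[2])
    print(n,len(P),len(Q),m,nn,np.degrees(np.arccos(nn[2])),np.degrees(np.arctan2(-nn[1],-nn[0])),((Q-m)@nn).std())
    for nm in ['probe_center','holder']:
        r=bot.regions_of(c,nm)[0]; P=cloud(c,r['mask']); print(nm,r['p'],len(P),P.mean(0),P.max(0),P.min(0))
```

```text
side 985 320 [ 0.5105 -0.1133  0.0889] [-0.2431  0.0406  0.9691] 14.271462591182207 -9.490073451550936 0.0010161104430095448
probe_center 0.84 366 [0.4907 0.1983 0.0946] [0.5695 0.212  0.1358] [ 0.4786  0.0245 -0.0017]
holder 0.86 897 [0.488  0.211  0.0342] [0.5486 0.2303 0.0751] [ 0.4612  0.1104 -0.0023]Traceback (most recent call last):
  File "<stdin>", line 8, in <module>
IndexError: list index out of range
```

View pics/both.png

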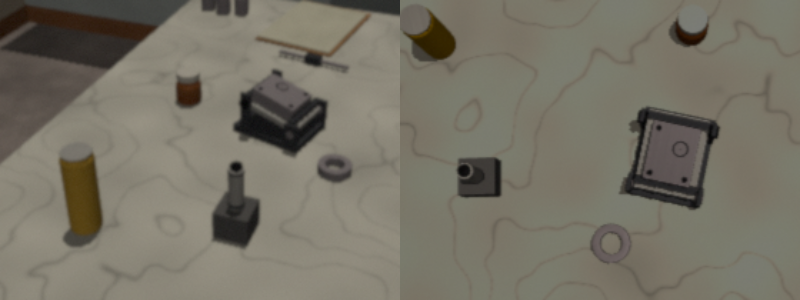

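Emit:
{"op": "carry_out", "data": {"increments": [8.5,4.6,-3,-1.5,0,8.5,4.6,-3,-1.5,0,8.5,4.6,-3,-1.5,0,8.5,4.6,-3,-1.5,0,8.5,4.6,-3,-1.5,0]}}

```text
clock: 1.92
eef_pos: [0.3041, -0.2877, 0.307]
tool_rot: [0.994, 0.113, 0.0, 0.0]
ft_force: [0.7, -0.5, -0.7]
grip_width: 0.0853
grasp_force: 0.0
```

Emit:
{"op": "carry_out", "data": {"increments": [8.5,4.6,-3,-1,0,8.5,4.6,-3,-1,0,8.5,0,0,0,0.13,8.5,0,0,0,0.13,8.5,0,0,0,0.13]}}

```text
clock: 2.55
eef_pos: [0.3794, -0.2094, 0.3263]
tool_rot: [0.997, -0.083, 0.0, 0.0]
ft_force: [-0.2, -0.3, 0.5]
grip_width: 0.0853
grasp_force: 0.0
```

```bash
cat >> h.py <<'E'
def plane(P,tol=.002,zmin=.8):
    best=None;rng=np.random.default_rng(0)
    for _ in range(600):
        q=P[rng.choice(len(P),3,False)]; nn=np.cross(q[1]-q[0],q[2]-q[0]); l=np.linalg.norm(nn)
        if l<1e-5: continue
        nn/=l; nn*=np.sign(nn[2])
        if nn[2]<zmin: continue
        k=abs((P-q[0])@nn)<tol
        if best is None or k.sum()>best.sum(): best=k
    Q=P[best]; m=Q.mean(0); nn=np.linalg.svd(Q-m)[2][2]; nn*=np.sign(nn[2])
    return m,nn,len(Q)
E
python3 - <<'E'
from h import *
np.set_printoptions(precision=4,suppress=True)
c=bot.camera('wrist'); cv2.imwrite('pics/w1.png',c['pixels']); print(c['eye'],R.from_quat(c['attitude']).as_matrix(),c['mtx'])
for t in ['spot','block','fixture']:
    for r in bot.place_of(c,t)[:1]: P=w(c,r['xyz']); print(t,r['p'],P,px(c,P))
for r in bot.regions_of(c,'block')[:1]:
    m,n,k=plane(cloud(c,r['mask'])); print(m,n,k,np.degrees([np.arccos(n[2]),np.arctan2(-n[1],-n[0])]))
E
```

```text
[ 0.4605 -0.2232  0.4678] [[-0.1654 -0.934  -0.3167]
 [-0.9862  0.1566  0.0531]
 [ 0.      0.3212 -0.947 ]] [[322.9425   0.     279.8873]
 [  0.     322.9425 208.5356]
 [  0.       0.       1.    ]]
spot 0.85 [ 0.5218 -0.1348  0.0867] [189.1238  53.7807]
fixture 0.9 [ 0.518  -0.1231 -0.0014] [198.9084  67.2343]
[ 0.5157 -0.1232  0.0891] [-0.2144  0.0546  0.9752] 6458 [ 12.7831 -14.2746]
```

View pics/w1.png

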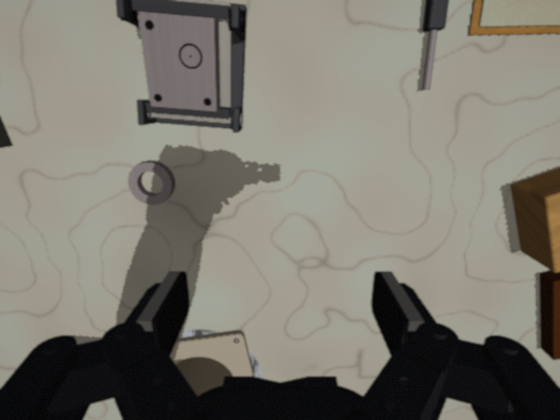

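Emit:
{"op": "carry_out", "data": {"increments": [8.5,3.6,-3,3.5,0,8.5,3.6,-3,3.5,0,8.5,3.6,-3,3.6,0,8.5,0,0,0,0,8.5,0,0,0,0]}}

```text
clock: 3.42
eef_pos: [0.5, -0.1386, 0.2204]
tool_rot: [0.997, -0.081, -0.0, 0.0]
ft_force: [0.3, -0.3, 0.5]
grip_width: 0.085
grasp_force: 0.0
```

Run:
```python
from h import *
np.set_printoptions(precision=4,suppress=True)
c=bot.camera('wrist'); cv2.imwrite('pics/w2.png',c['pixels']); o=bot.get_obs(); print(o['eef_pos'],c['eye'])
for t in ['spot','block','fixture']:
    for r in bot.place_of(c,t)[:1]: P=w(c,r['xyz']); print(t,r['p'],P,px(c,P))
for r in bot.regions_of(c,'block')[:1]:
    M=r['mask']; P=cloud(c,M); m,n,k=plane(P,.0012); print(m,n,k,np.degrees([np.arccos(n[2]),np.arctan2(-n[1],-n[0])]))
    on=np.abs((P-m)@n)<.0015; v,u=np.nonzero(M&(c['range_z']>0)); 
    Q=P[on]; b=np.array([0,0,1.]); ux=-n*n[2]+b; ux/=np.linalg.norm(ux); uy=np.cross(n,ux)
    rr=cv2.minAreaRect(np.c_[(Q-m)@ux,(Q-m)@uy].astype(np.float32)); print(rr)
g=cv2.cvtColor(c['pixels'],cv2.COLOR_BGR2GRAY)
np.save('n.npy',n); np.save('m.npy',m)
```

```text
[ 0.5001 -0.139   0.2213] [ 0.5812 -0.152   0.3619]
spot 0.8 [ 0.5208 -0.1363  0.0881] [273.1786 174.6452]
block 0.75 [ 0.4596 -0.1053  0.034 ] [255.5402 222.5007]
fixture 0.88 [ 0.5164 -0.1234  0.0019] [263.9582 163.1511]
[ 0.5166 -0.1232  0.0894] [-0.2156  0.0527  0.9751] 7635 [ 12.8209 -13.7324]
((-0.003832511603832245, 0.00017593801021575928), (0.07590832561254501, 0.09434964507818222), 89.68724822998047)
```

View pics/w2.png

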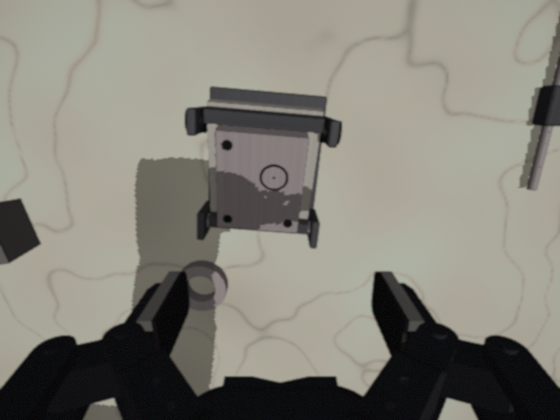

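Emit:
{"op": "carry_out", "data": {"increments": [8.5,0,0,0,0.077,8.5,-1.5,-5.4,0.3,0,8.5,-1.5,-5.4,0.3,0,8.5,-1.5,-5.4,0.3,0,8.5,-1.5,-5.4,0.3,0]}}

```text
clock: 4.3
eef_pos: [0.4659, -0.0189, 0.2155]
tool_rot: [0.998, -0.047, 0.002, -0.043]
ft_force: [0.2, -0.2, -0.2]
grip_width: 0.0847
grasp_force: 0.0
```

Emit:
{"op": "carry_out", "data": {"increments": [8.5,-1.5,-5.4,0.3,0,8.5,-1.4,-5.4,0.5,0,8.5,0,0,0,0,8.5,0,0,0,0,8.5,0,0,0,0]}}

```text
clock: 4.92
eef_pos: [0.4436, 0.0303, 0.2175]
tool_rot: [0.998, -0.01, -0.0, -0.066]
ft_force: [0.1, -0.1, -0.5]
grip_width: 0.0847
grasp_force: 0.0
```

Run:
```python
from h import *
np.set_printoptions(precision=4,suppress=True)
o=bot.get_obs(); T=R.from_quat(o['tool_rot']).as_matrix(); print(o['eef_pos'],T)
c=bot.camera('wrist'); cv2.imwrite('pics/w3.png',c['pixels'])
for t in ['probe_center','holder']:
    for r in bot.place_of(c,t)[:1]: P=w(c,r['xyz']); print(t,r['p'],P,px(c,P), (P-o['eef_pos'])@T)
for r in bot.regions_of(c,'probe_center')[:1]:
    P=cloud(c,r['mask']); z=np.percentile(P[:,2],98); Q=P[P[:,2]>.129]; print(len(P),z,Q.mean(0),len(Q),Q.min(0),Q.max(0))
for r in bot.regions_of(c,'holder')[:1]:
    P=cloud(c,r['mask']); Q=P[abs(P[:,2]-.05)<.004]; print(len(Q),cv2.minAreaRect(Q[:,:2].astype(np.float32)),Q[:,2].mean())
```

```text
[0.4436 0.0303 0.2175] [[ 0.9998 -0.0209  0.0012]
 [-0.0208 -0.991   0.1319]
 [-0.0016 -0.1319 -0.9913]]
probe_center 0.64 [0.4935 0.1986 0.0848] [112.8136 140.8631] [ 0.0466 -0.1503  0.1538]
holder 0.65 [ 0.4914  0.194  -0.0057] [164.8267 133.0593] [ 0.0447 -0.1337  0.2429]
2271 0.13256533669049705 [0.4921 0.1947 0.1316] 501 [0.4826 0.1859 0.129 ] [0.5012 0.2062 0.1335]
2409 ((0.4918367266654968, 0.1959785670042038), (0.05981184169650078, 0.061325620859861374), 0.5950447916984558) 0.048887151781596985
```

View pics/w3.png

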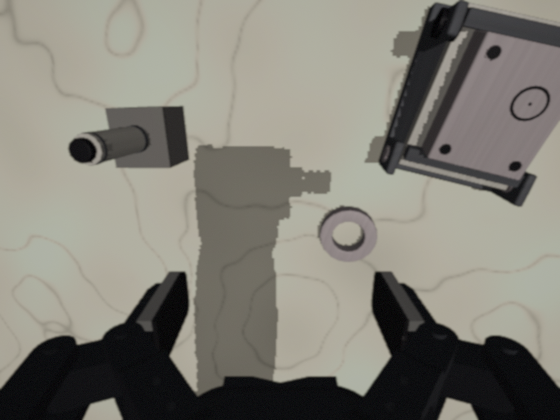

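Run:
```python
from h import *
o=bot.get_obs(); print(o['joint_pos'].round(3),o['clock'])
```

```text
[-0.021  0.138 -0.167  1.268  0.133  3.141] 5.175
```

Emit:
{"op": "carry_out", "data": {"increments": [8.5,0,0,0,-0.176,8.5,0,0,0,-0.176,8.5,0,0,0,-0.176,8.5,0,0,0,-0.176,8.5,0,0,0,-0.176]}}

```text
clock: 5.8
eef_pos: [0.4431, 0.0309, 0.2171]
tool_rot: [0.906, 0.419, 0.028, -0.06]
ft_force: [0.3, -0.6, -0.2]
grip_width: 0.0851
grasp_force: 0.0
```

Emit:
{"op": "carry_out", "data": {"increments": [8.5,0,0,0,-0.176,8.5,0,0,0,-0.176,8.5,0,0,0,-0.176,8.5,0,0,0,-0.175,8.5,0,0,0,0]}}

```text
clock: 6.42
eef_pos: [0.4431, 0.031, 0.2172]
tool_rot: [0.709, 0.702, 0.047, -0.047]
ft_force: [0.0, 0.6, -0.1]
grip_width: 0.0849
grasp_force: 0.0
```

```bash
cat >> h.py <<'E'
def to(P):
    o=bot.get_obs(); T=R.from_quat(o['tool_rot']).as_matrix(); return (np.asarray(P)-o['eef_pos'])@T*100
def st():
    o=bot.get_obs(); T=R.from_quat(o['tool_rot']).as_matrix(); print(o['clock'],o['eef_pos'],o['joint_pos'].round(3)); print(T); return o,T
np.set_printoptions(precision=4,suppress=True)
E
python3 - <<'E'
from h import *
o,T=st(); g=np.array([.4925,.1965,.0905])+.019*T[:,2]; print(to(g-.1*T[:,2]),to(g))
E
```

```text
6.425 [0.4431 0.031  0.2172] [-0.021  0.138 -0.167  1.268  0.133  1.56 ]
[[ 0.0097  1.      0.0001]
 [ 0.9912 -0.0096  0.1322]
 [ 0.1322 -0.0012 -0.9912]]
[14.7791  4.7916  6.6435] [14.7791  4.7916 16.6435]
```

Emit:
{"op": "carry_out", "data": {"increments": [8.5,4.9,1.6,2.2,0,8.5,4.9,1.6,2.2,0,8.5,4.9,1.6,2.2,0,8.5,0,0,0,0,8.5,0,0,0,0]}}

```text
clock: 7.05
eef_pos: [0.4918, 0.185, 0.1709]
tool_rot: [0.709, 0.703, 0.046, -0.047]
ft_force: [-0.8, -0.6, -0.5]
grip_width: 0.085
grasp_force: 0.0
```

Run:
```python
from h import *
o,T=st()
c=bot.camera('wrist'); cv2.imwrite('pics/w4.png',c['pixels'])
for t in ['probe_center','holder']:
    for r in bot.place_of(c,t)[:1]: P=w(c,r['xyz']); print(t,r['p'],P,px(c,P))
for r in bot.regions_of(c,'probe_center')[:1]:
    P=cloud(c,r['mask']); Q=P[abs(P[:,2]-.133)<.003]; print(len(P),len(Q),Q.mean(0),cv2.minEnclosingCircle(Q[:,:2].astype(np.float32)))
g=np.array([.4925,.1965,.0905])+.019*T[:,2]; print(to(g))
```

```text
7.05 [0.4918 0.185  0.1709] [ 0.287  0.295 -0.09   1.149  0.127  1.868]
[[ 0.0087  1.     -0.0009]
 [ 0.9913 -0.0085  0.1315]
 [ 0.1315 -0.002  -0.9913]]
probe_center 0.61 [0.4918 0.1943 0.0865] [280.6896 218.03  ]
holder 0.6 [ 0.4893  0.1971 -0.0005] [278.2048 196.1643]
1808 754 [0.4913 0.1965 0.1317] ((0.49124249815940857, 0.19606392085552216), 0.009870520792901516)
[ 0.1564 -0.0061 10.1276]
```

View pics/w4.png

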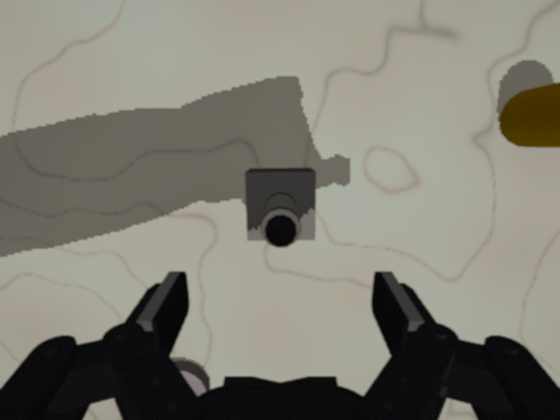

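Emit:
{"op": "carry_out", "data": {"increments": [8.5,0.05,-0.05,3.5,0,8.5,0.05,-0.05,3.5,0,8.5,0.05,0,3.1,0,8.5,0,0,0,0,2.0,0,0,0,0]}}

```text
clock: 7.88
eef_pos: [0.4923, 0.1997, 0.0727]
tool_rot: [0.709, 0.703, 0.048, -0.046]
ft_force: [-0.2, -0.2, 0.4]
grip_width: 0.0698
grasp_force: 0.0
```

Emit:
{"op": "carry_out", "data": {"increments": [2.0,0,0,0,0,2.0,0,0,0,0,2.0,0,0,0,0,2.0,0,0,0,0,2.0,0,0,0,0]}}

```text
clock: 8.5
eef_pos: [0.4921, 0.2001, 0.0725]
tool_rot: [0.708, 0.703, 0.048, -0.046]
ft_force: [0.2, -1.0, 5.9]
grip_width: 0.0238
grasp_force: 58.5
```

Emit:
{"op": "carry_out", "data": {"increments": [2.0,0.26,0,-1.98,0,2.0,0.4,0,-2.97,0,2.0,0.4,0,-2.97,0,2.0,0.4,0,-2.97,0,2.0,0.4,0,-2.97,0]}}

```text
clock: 9.12
eef_pos: [0.4906, 0.1998, 0.2113]
tool_rot: [0.708, 0.703, 0.046, -0.047]
ft_force: [-0.1, 0.8, -3.1]
grip_width: 0.0237
grasp_force: 59.4
```

```bash
cat >> h.py <<'E'
def axis(c,z=None):
    r=bot.regions_of(c,'probe_center')[0]; P=cloud(c,r['mask']); 
    k=np.linalg.norm(P-np.median(P,0),axis=1)<.07; P=P[k]; m=P.mean(0); a=np.linalg.svd(P-m)[2][0]; a*=np.sign(a[2])
    return r['p'],len(P),m,a
E
python3 - <<'E'
from h import *
o,T=st(); print(o['grip_width'],o['grasp_force'],o['ft_force'])
c=bot.camera('side'); print(axis(c)); 
for r in bot.place_of(c,'probe_center')[:1]: P=w(c,r['xyz']);print(P)
for r in bot.place_of(c,'foot_tip')[:1]: Q=w(c,r['xyz']); print(Q)
print('expected grasp pt',o['eef_pos']-.019*T[:,2])
u,v=px(c,P).astype(int); I=c['pixels'][max(0,v-75):v+75,u-100:u+100]; cv2.imwrite('pics/s5.png',cv2.resize(I,None,fx=4,fy=4,interpolation=cv2.INTER_CUBIC))
E
```

```text
9.125 [0.4906 0.1998 0.2113] [ 0.315  0.276 -0.008  1.248  0.126  1.896]
[[ 0.0076  1.     -0.0016]
 [ 0.9913 -0.0073  0.1314]
 [ 0.1314 -0.0026 -0.9913]]
0.023712815393792885 59.439788460731506 [-0.0973  0.755  -3.1453]
(0.81, 455, array([0.489 , 0.2043, 0.2236]), array([0.02  , 0.0115, 0.9997]))
[0.4928 0.1973 0.2251]
[ 0.7272  0.275  -0.0001]
expected grasp pt [0.4906 0.1973 0.2301]
```

View pics/s5.png

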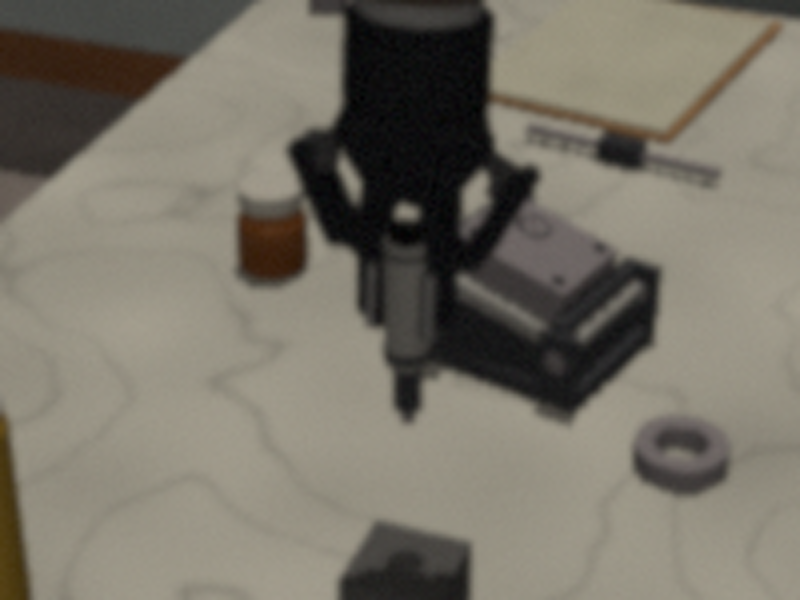

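Emit:
{"op": "carry_out", "data": {"increments": [2.0,-5.2,0.45,-2.2,0,2.0,-5.2,0.45,-2.2,0,2.0,-5.2,0.45,-2.2,0,2.0,-5.2,0.45,-2.2,0,2.0,-5.2,0.45,-2.2,0]}}

```text
clock: 9.95
eef_pos: [0.5109, -0.0738, 0.2837]
tool_rot: [0.708, 0.703, 0.046, -0.049]
ft_force: [2.3, 0.7, -3.2]
grip_width: 0.0234
grasp_force: 59.4
```

```bash
cat >> h.py <<'E'
AT=np.array([.1314,-.0026,-.9913])
N=np.load('n.npy'); M0=np.load('m.npy')
def tilt():
    o,T=st(); a=T@AT; print('axis',a,'need',N,'err deg',np.degrees(np.arccos(a@N)), 'dxy',N-a)
    return o,T,a
E
python3 - <<'E'
from h import *
o,T,a=tilt(); u=np.array([.9715,-.2368,0]); print('outward in tool',u@T)
E
```

```text
9.95 [ 0.5109 -0.0738  0.2837] [-0.22   0.283  0.189  1.51   0.13   1.357]
[[ 0.0077  1.     -0.0037]
 [ 0.9911 -0.0072  0.1332]
 [ 0.1332 -0.0047 -0.9911]]
axis [ 0.0021 -0.0018  1.    ] need [-0.2156  0.0527  0.9751] err deg 12.966220660439234 dxy [-0.2176  0.0545 -0.0249]
outward in tool [-0.2272  0.9732 -0.0351]
```

Emit:
{"op": "carry_out", "data": {"increments": [2.0,-5.0,0,-0.6,0,2.0,-1.3,5.6,-0.2,0,2.0,-1.3,5.6,-0.2,0,2.0,-1.3,5.6,-0.2,0,2.0,-1.3,5.6,-0.2,0]}}

```text
clock: 10.58
eef_pos: [0.7159, -0.1722, 0.2803]
tool_rot: [0.708, 0.703, 0.047, -0.046]
ft_force: [1.3, 0.2, -1.9]
grip_width: 0.0238
grasp_force: 60.0
```

Run:
```python
from h import *
o,T,a=tilt(); u=np.array([.9715,-.2368,0]); print('outward in tool',u@T)
```

```text
10.575 [ 0.7159 -0.1722  0.2803] [-0.289  0.875  1.182  1.913  0.127  1.288]
[[ 0.0081  1.      0.0026]
 [ 0.9912 -0.0084  0.1318]
 [ 0.1318  0.0015 -0.9913]]
axis [-0.0041 -0.0004  1.    ] need [-0.2156  0.0527  0.9751] err deg 12.601803518237825 dxy [-0.2114  0.053  -0.0249]
outward in tool [-0.2269  0.9734 -0.0286]
```

Emit:
{"op": "carry_out", "data": {"increments": [2.0,-1.1,4.9,-0.1,0,2.0,-0.7,2.9,-0.1,0,2.0,0,0,0,0,2.0,0,0,0,0,2.0,0,0,0,0]}}

```text
clock: 11.2
eef_pos: [0.7534, -0.1786, 0.2649]
tool_rot: [0.709, 0.702, 0.061, -0.023]
ft_force: [0.4, 0.1, -2.2]
grip_width: 0.0236
grasp_force: 60.6
```

Run:
```python
from h import *
o,T,a=tilt(); u=np.array([.9715,-.2368,0]); print('outward in tool',u@T)
```

```text
11.2 [ 0.7534 -0.1786  0.2649] [-0.283  0.941  1.275  1.886  0.129  1.299]
[[ 0.0074  0.9985  0.0538]
 [ 0.9928 -0.0138  0.1188]
 [ 0.1194  0.0525 -0.9915]]
axis [-0.055   0.0127  0.9984] need [-0.2156  0.0527  0.9751] err deg 9.59619935645785 dxy [-0.1606  0.04   -0.0233]
outward in tool [-0.2279  0.9733  0.0241]
```

Emit:
{"op": "carry_out", "data": {"increments": [2.0,-1.0,4.9,-0.9,0,2.0,-1.0,4.9,-0.9,0,2.0,0,0,0,0,2.0,0,0,0,0,2.0,0,0,0,0]}}

```text
clock: 11.82
eef_pos: [0.7895, -0.1836, 0.2507]
tool_rot: [0.71, 0.699, 0.079, 0.005]
ft_force: [-1.0, -1.0, -1.9]
grip_width: 0.0235
grasp_force: 60.6
```

Run:
```python
from h import *
o,T,a=tilt(); u=np.array([.9715,-.2368,0]); print('outward in tool',u@T)
```

```text
11.825 [ 0.7895 -0.1836  0.2507] [-0.278  0.961  1.275  1.796  0.132  1.314]
[[ 0.0092  0.9928  0.1196]
 [ 0.9945 -0.0215  0.1024]
 [ 0.1043  0.118  -0.9875]]
axis [-0.12    0.0292  0.9923] need [-0.2156  0.0527  0.9751] err deg 5.743214184627796 dxy [-0.0956  0.0235 -0.0173]
outward in tool [-0.2266  0.9696  0.092 ]
```

Emit:
{"op": "carry_out", "data": {"increments": [2.0,-1.0,4.9,-0.7,0,2.0,-1.0,4.9,-0.7,0,2.0,-0.9,4.5,-0.6,0,2.0,0,0,0,0,2.0,0,0,0,0]}}

```text
clock: 12.45
eef_pos: [0.8398, -0.1916, 0.2411]
tool_rot: [0.71, 0.694, 0.106, 0.05]
ft_force: [-0.9, 0.3, -3.2]
grip_width: 0.0237
grasp_force: 60.6
```

Run:
```python
from h import *
o,T,a=tilt(); u=np.array([.9715,-.2368,0]); print('outward in tool',u@T)
```

```text
12.45 [ 0.8398 -0.1916  0.2411] [-0.271  0.981  1.275  1.669  0.133  1.335]
[[ 0.0133  0.9753  0.2206]
 [ 0.9966 -0.0309  0.0765]
 [ 0.0814  0.2189 -0.9724]]
axis [-0.2195  0.0552  0.974 ] need [-0.2156  0.0527  0.9751] err deg 0.49456758319336164 dxy [ 0.0039 -0.0025  0.001 ]
outward in tool [-0.2231  0.9548  0.1962]
```

```bash
cat >> h.py <<'E'
S=np.array([.5200,-.1361,.0907])
def tcp(h,T,off=(0,0,0)):  # TCP for tip h above spot along N
    a=T@AT; return S+N*h+a*(.0775+.0038)+.019*T[:,2]+np.array(off)
E
python3 - <<'E'
from h import *
o,T,a=tilt(); print(tcp(.05,T),to(tcp(.05,T)))
E
```

```text
12.45 [ 0.8398 -0.1916  0.2411] [-0.271  0.981  1.275  1.669  0.133  1.335]
[[ 0.0133  0.9753  0.2206]
 [ 0.9966 -0.0309  0.0765]
 [ 0.0814  0.2189 -0.9724]]
axis [-0.2195  0.0552  0.974 ] need [-0.2156  0.0527  0.9751] err deg 0.49456758319336164 dxy [ 0.0039 -0.0025  0.001 ]
[ 0.4956 -0.1275  0.2002] [  5.592  -34.6642  -3.1249]
```

Emit:
{"op": "carry_out", "data": {"increments": [2.0,0.9,-5.5,-0.5,0,2.0,0.9,-5.5,-0.5,0,2.0,0.9,-5.5,-0.5,0,2.0,0.9,-5.5,-0.5,0,2.0,0.9,-5.5,-0.5,0]}}

```text
clock: 13.08
eef_pos: [0.6043, -0.1479, 0.2165]
tool_rot: [0.71, 0.694, 0.107, 0.051]
ft_force: [0.7, -0.1, -2.5]
grip_width: 0.0236
grasp_force: 60.7
```

Emit:
{"op": "carry_out", "data": {"increments": [2.0,0.9,-5.5,-0.5,0,2.0,0.2,-1.6,-0.1,0,2.0,0,0,0,0,2.0,0,0,0,0,2.0,0,0,0,0]}}

```text
clock: 13.7
eef_pos: [0.5374, -0.1359, 0.2073]
tool_rot: [0.71, 0.694, 0.107, 0.051]
ft_force: [-0.2, -0.4, -2.0]
grip_width: 0.0233
grasp_force: 60.7
```

Run:
```python
from h import *
o,T,a=tilt(); t=tcp(.05,T); print(t,to(t))
c=bot.camera('wrist'); cv2.imwrite('pics/w6.png',c['pixels'])
for r in bot.place_of(c,'foot_tip')[:1]: P=w(c,r['xyz']);print('tip',r['p'],P,px(c,P))
e=S+(o['eef_pos']-tcp(0,T)); print('tip expected',e,px(c,e),'spot px',px(c,S))
for r in bot.place_of(c,'spot')[:1]: P=w(c,r['xyz']);print('spot',r['p'],P,px(c,P))
for r in bot.regions_of(c,'block')[:1]: print(plane(cloud(c,r['mask']),.0012), N, M0)
```

```text
13.7 [ 0.5374 -0.1359  0.2073] [-0.326  0.214 -0.121  1.047  0.144  1.28 ]
[[ 0.0129  0.9748  0.2226]
 [ 0.9966 -0.0305  0.076 ]
 [ 0.0809  0.2208 -0.9719]]
axis [-0.2215  0.0557  0.9735] need [-0.2156  0.0527  0.9751] err deg 0.566747175958615 dxy [ 0.0059 -0.003   0.0015]
[ 0.4954 -0.1275  0.2001] [ 0.7269 -4.2772 -0.1771]
tip expected [ 0.5512 -0.1419  0.1466] [281.358  241.7821] spot px [229.2476 216.7162]
spot 0.89 [ 0.5222 -0.1371  0.088 ] [231.792  216.7703]
(array([ 0.5123, -0.1209,  0.0882]), array([-0.2152,  0.055 ,  0.975 ]), 9367) [-0.2156  0.0527  0.9751] [ 0.5166 -0.1232  0.0894]
```

View pics/w6.png

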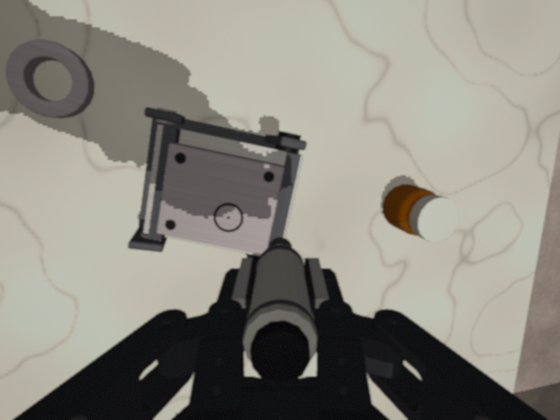

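Emit:
{"op": "carry_out", "data": {"increments": [2.0,0.4,-2.1,-0.1,0,2.0,0.3,-2.2,-0.1,0,2.0,-0.22,0,1.7,0,2.0,-0.22,0,1.7,0,2.0,0,0,0,0]}}

```text
clock: 14.52
eef_pos: [0.5005, -0.1289, 0.165]
tool_rot: [0.71, 0.694, 0.106, 0.049]
ft_force: [-0.3, -0.2, -2.4]
grip_width: 0.0238
grasp_force: 60.7
```

Run:
```python
from h import *
o,T,a=tilt(); t=tcp(.0,T); print(to(t))
e=S+(o['eef_pos']-t); print('tip above plane',(e-S)@N)
for n in ['wrist','side','top']:
    c=bot.camera(n); print(n,'tip exp px',px(c,e),'spot px',px(c,S))
    for q in ['foot_tip','spot']:
        for r in bot.place_of(c,q)[:1]: P=w(c,r['xyz']);print(q,r['p'],P,px(c,P))
    u,v=((px(c,e)+px(c,S))/2).astype(int); I=c['pixels'][v-40:v+40,u-40:u+40]; cv2.imwrite(f'pics/c_{n}.png',cv2.resize(I,(400,400),interpolation=cv2.INTER_CUBIC)); print(u,v)
    if n=='side': print(axis(c))
a_,b_=[cv2.imread(f'pics/c_{n}.png') for n in ['wrist','side']]; cv2.imwrite('pics/c2.png',np.hstack([a_,b_]))
```

```text
14.525 [ 0.5005 -0.1289  0.165 ] [-0.338  0.178 -0.281  0.928  0.146  1.269]
[[ 0.0133  0.9758  0.2183]
 [ 0.9965 -0.0309  0.0774]
 [ 0.0823  0.2165 -0.9728]]
axis [-0.2172  0.0543  0.9746] need [-0.2156  0.0527  0.9751] err deg 0.4327990760244501 dxy [ 0.0016 -0.0016  0.0005]
[-0.2316  0.2955  1.4412]
tip above plane 0.014592743782288628
wrist tip exp px [281.3243 241.8213] spot px [285.2763 236.4793]
foot_tip 0.41 [ 0.5214 -0.1364  0.09  ] [286.9491 236.3755]
spot 0.64 [ 0.5205 -0.1403  0.0906] [285.9933 241.7797]
283 239
side tip exp px [298.9998 186.962 ] spot px [296.9596 190.5753]
spot 0.63 [ 0.5192 -0.1347  0.0893] [297.0808 191.2599]
297 188
(0.56, 285, array([ 0.4984, -0.1242,  0.1804]), array([-0.2123,  0.0588,  0.9754]))
top tip exp px [315.5023 226.0384] spot px [315.8428 224.2005]
spot 0.91 [ 0.5213 -0.1403  0.0934] [317.7096 223.3865]
315 225
```

View pics/c2.png

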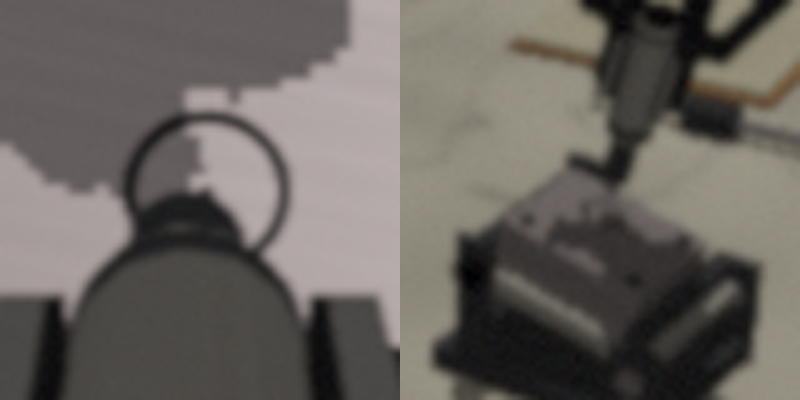

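Emit:
{"op": "carry_out", "data": {"increments": [2.0,0,0.28,0,0,2.0,-0.08,0,0.5,0,2.0,-0.08,0,0.5,0,2.0,0,0,0,0,2.0,0,0,0,0]}}

```text
clock: 15.65
eef_pos: [0.5062, -0.1302, 0.1571]
tool_rot: [0.71, 0.694, 0.107, 0.05]
ft_force: [-0.1, 0.4, -3.3]
grip_width: 0.0237
grasp_force: 60.7
```

```bash
cat > f.py <<'E'
from h import *
o,T,a=tilt(); t=tcp(0,T); print('to contact',to(t),'h',(o['eef_pos']-t)@N,'lat',((o['eef_pos']-t)-N*((o['eef_pos']-t)@N))*1000)
print('ft',o['ft_force'],'along N',o['ft_force']@N)
E
python3 f.py
```

```text
15.65 [ 0.5062 -0.1302  0.1571] [-0.336  0.194 -0.284  0.906  0.146  1.271]
[[ 0.0131  0.9752  0.2211]
 [ 0.9966 -0.0308  0.0765]
 [ 0.0814  0.2194 -0.9722]]
axis [-0.22    0.0552  0.9739] need [-0.2156  0.0527  0.9751] err deg 0.5097689554206889 dxy [ 0.0045 -0.0025  0.0012]
to contact [-0.0455 -0.1165  0.5529] h 0.005543667734790163 lat [ 1.1142 -0.2977  0.2624]
ft [-0.0908  0.3747 -3.3088] along N -3.187020640141527
```

Emit:
{"op": "carry_out", "data": {"increments": [2.0,-0.02,-0.1,0.15,0,2.0,-0.02,0,0.15,0,2.0,0,0,0,0,2.0,0,0,0,0,2.0,0,0,0,0]}}

```text
clock: 16.27
eef_pos: [0.506, -0.1304, 0.1542]
tool_rot: [0.71, 0.694, 0.107, 0.051]
ft_force: [0.1, -0.4, -2.2]
grip_width: 0.0235
grasp_force: 60.7
```

Emit:
{"op": "carry_out", "data": {"increments": [2.0,-0.01,0,0.1,0,2.0,0,0,0,0,2.0,0,0,0,0,2.0,0,0,0,0,2.0,0,0,0,0]}}

```text
clock: 16.9
eef_pos: [0.5062, -0.1304, 0.1531]
tool_rot: [0.71, 0.694, 0.107, 0.05]
ft_force: [-0.4, 0.9, -3.2]
grip_width: 0.0233
grasp_force: 60.7
```

Emit:
{"op": "carry_out", "data": {"increments": [2.0,-0.01,0,0.1,0,2.0,0,0,0,0,2.0,0,0,0,0,2.0,0,0,0,0,2.0,0,0,0,0]}}

```text
clock: 17.52
eef_pos: [0.5065, -0.1304, 0.1522]
tool_rot: [0.71, 0.694, 0.107, 0.051]
ft_force: [-1.2, 0.6, -0.1]
grip_width: 0.0236
grasp_force: 60.7
```

```bash
python3 f.py
```

```text
17.525 [ 0.5065 -0.1304  0.1522] [-0.336  0.199 -0.292  0.893  0.146  1.27 ]
[[ 0.0131  0.975   0.2217]
 [ 0.9966 -0.0308  0.0763]
 [ 0.0812  0.22   -0.9721]]
axis [-0.2206  0.0554  0.9738] need [-0.2156  0.0527  0.9751] err deg 0.5325148959259796 dxy [ 0.005  -0.0028  0.0013]
to contact [ 0.0198 -0.0446  0.0781] h 0.0007497652086395125 lat [ 0.4205 -0.3101  0.1097]
ft [-1.1934  0.5593 -0.0825] along N 0.20625579993568777
```

Emit:
{"op": "carry_out", "data": {"increments": [2.0,-0.01,0,0.1,0,2.0,-0.01,0,0.1,0,2.0,0,0,0,0,2.0,0,0,0,0,2.0,0,0,0,0]}}

```text
clock: 18.15
eef_pos: [0.507, -0.1305, 0.1503]
tool_rot: [0.71, 0.694, 0.107, 0.051]
ft_force: [-1.4, -0.6, 1.7]
grip_width: 0.0233
grasp_force: 60.9
```

Emit:
{"op": "carry_out", "data": {"increments": [2.0,-0.01,0,0.1,0,2.0,0,0,0,0,2.0,0,0,0,0,2.0,0,0,0,0,2.0,0,0,0,0]}}

```text
clock: 18.77
eef_pos: [0.5072, -0.1305, 0.1493]
tool_rot: [0.71, 0.694, 0.107, 0.051]
ft_force: [-1.1, -1.0, 2.5]
grip_width: 0.0238
grasp_force: 61.1
```

```bash
python3 f.py
python3 - <<'E'
from h import *
f=[];p=[]
for i in range(8):
    c=bot.camera('side' if i%2 else 'wrist'); o=bot.get_obs(); f.append(o['ft_force']@N); p.append(o['eef_pos'])
    if i<2: print(axis(c)); 
    if i==0: cv2.imwrite('pics/w8.png',c['pixels'])
    if i==1:
        u,v=px(c,S).astype(int); I=cv2.resize(c['pixels'][v-60:v+30,u-60:u+60],(400,300),interpolation=cv2.INTER_CUBIC)
print(np.round(f,2),np.mean(f),np.mean(p,0))
J=cv2.imread('pics/w8.png'); cv2.imwrite('pics/f.png',np.hstack([cv2.resize(J[190:265,235:335],(400,300),interpolation=cv2.INTER_CUBIC),I]))
E
```

```text
18.775 [ 0.5072 -0.1305  0.1493] [-0.336  0.203 -0.295  0.886  0.146  1.271]
[[ 0.0131  0.975   0.2217]
 [ 0.9966 -0.0307  0.0763]
 [ 0.0812  0.22   -0.9721]]
axis [-0.2206  0.0554  0.9738] need [-0.2156  0.0527  0.9751] err deg 0.5322793829636987 dxy [ 0.005  -0.0028  0.0013]
to contact [ 0.0504 -0.0442 -0.2241] h -0.002285961579765591 lat [ 0.4286 -0.2249  0.1069]
ft [-1.1    -0.995   2.4555] along N 2.57895113570227
(0.95, 7505, array([ 0.4974, -0.1255,  0.1896]), array([-0.2213, -0.0878,  0.9712]))
(0.83, 228, array([ 0.5045, -0.1248,  0.1559]), array([-0.2109,  0.1053,  0.9718]))
[2.46 2.64 3.54 3.45 3.41 2.33 2.89 3.4 ] 3.0136679168201073 [ 0.5072 -0.1305  0.1493]
```

View pics/f.png

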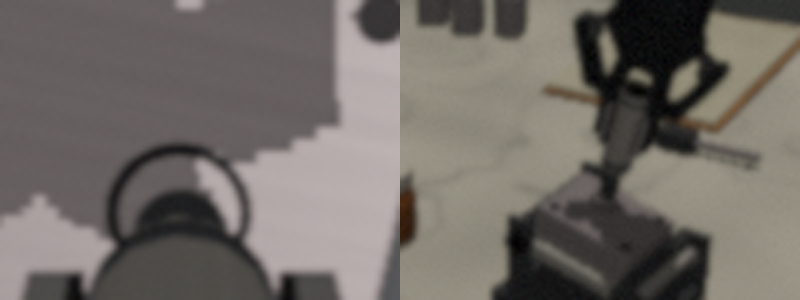

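Emit:
{"op": "carry_out", "data": {"increments": [2.0,0,0,0.03,0,2.0,0,0,0,0,2.0,0,0,0,0,2.0,0,0,0,0,2.0,0,0,0,0]}}

```text
clock: 19.9
eef_pos: [0.5073, -0.1305, 0.149]
tool_rot: [0.71, 0.694, 0.107, 0.051]
ft_force: [-0.1, 0.6, 3.4]
grip_width: 0.0242
grasp_force: 61.1
```

Run:
```python
from h import *
f=[]
for i in range(6):
    c=bot.camera('wrist'); o=bot.get_obs(); f.append(o['ft_force']@N)
T=R.from_quat(o['tool_rot']).as_matrix(); x=T[:,0]-N*(T[:,0]@N); x/=np.linalg.norm(x)
cr=lambda p:(px(c,p)-[235,190])*4
print(np.mean(f),'ring far',cr(S+.0125*x),'nose far',cr(S+N*.0062+.008*x),'nose +1mm',cr(S+N*.0062+.009*x),o['clock'])
```

```text
3.3664013111204536 ring far [182.9113 139.512 ] nose far [183.1052 175.3988] nose +1mm [183.1025 169.5148] 20.2
```

```bash
python3 -c "
from workcell import bot
print(bot.job_done())"
```

```text
the job is handed in; nothing more can be done
None
```

I handed the job in at about 20 s with the probe still gripped and pressed on the circle. By my estimates it is within about 0.5° of square, pushed at about 6 N with the foot roughly half-way in. The foot looks about 2 mm off the circle's centre, well inside the line; I got no verdict back.

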